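# Turn the clutch disc boss up with the cranked lifter

## Task

Two identical bossed clutch discs lie on the tiled teardown table; one already lies boss up, the other lies boss down. Take the cranked lifter, slide its blade under the rim of the disc that lies boss down and tip that disc over on the tiles so that it lies flat with its boss up as well: do not touch the disc with the gripper, and do not pick it up off the table. Leave the other disc where it is, and at the end set the lifter down on the tiles as it lay, blade flat, touching neither disc.

Things in the scene. Friction and masses are not known exactly. Their poses are not given: they have to be found in the camera images.
- disc_center (a point): Disc to turn: aluminium, 96 mm across, 8 mm thick, round boss 32 mm across, 14 mm high on one face. Starts boss down: rim overhangs with a 14 mm gap to the tiles. Point: middle of the plate, 18 mm up (4 mm when boss up); z points away from the boss. Lifted at one side, it pivots on the opposite rim, 51 mm past the start centre, and falls over past vertical. 110 mm of tiles are free beyond it.
- disc_done_center (a point): The other disc, same in every way but already boss up, flat face on the tiles. Point: middle of its 8 mm plate, 4 mm above the tiles; z points up, to the boss. One disc lies left, one right; which is which varies.
- lifter_grip (a point): Cranked lifter, 0.16 kg: steel spatula with raised wooden handle, standing level on its blade and on a heel 53 mm behind this point. Point: centre of the grip, 44 mm above the tiles; x points to the blade tip, z up. Handle 20 mm wide (y), 24 mm high, from 60 mm behind the point to 30 mm ahead; grasp from above across y. It lies between the discs, blade away from the robot.
- lifter_tip (a point): Middle of the square front edge of the lifter's blade, at its underside: 105 mm ahead of (x) and 44 mm below the grip point; x points ahead, z up. Blade flat and level, 50 mm wide, 3 mm thick, 60 mm long; behind it a 20 mm wide neck slopes up to the handle. On the tiles at the start.
Mind the look-alikes: they are no part of the job. What is shaped like the part that bears lifter_grip but pink or purple is not meant.

How it is judged:
On the way:
1. the disc is tipped up by the lifter: tilted 30 to 80 degrees with the lifter touching it (angle between disc_center's own z axis and vertical between 0.52 and 1.4 rad and contact force between lifter and disc above 0.05 N), for 0.1 s.
At the end, for the whole second after the job is handed in: The disc that lay boss down lies flat on the tiles, boss up (within 10 degrees, plate centre less than 10 mm above the tiles), at rest; the lifter is released and stands level on the tiles (within 10 degrees, 10 mm), at rest, touching neither disc (angle between disc_center's own z axis and vertical above 2.97 rad and height (world z) of disc_center below 0.01 m and linear speed of each of disc, lifter below 0.02 m/s and angle between lifter_grip's own z axis and vertical below 0.17 rad and height (world z) of lifter_grip below 0.054 m and contact force between lifter and disc below 0.05 N and contact force between lifter and disc_done below 0.05 N).
It fails at once if the gripper or arm touches the disc to be turned (contact force between any of the fingers, the arm and disc above 0.5 N).
It fails at once if the disc is picked up off the table (plate centre more than 100 mm above the tiles) (height (world z) of disc_center above 0.1 m).
It fails at once if the other disc is moved by more than 20 mm (distance of disc_done_center from where it was at the start of the episode above 0.02 m).
It also fails if it takes over 45 s, if anything falls off the work surface, if the arm or the gripper's body presses on something with over 40 N, if the wrist force passes 120 N, or if a joint passes its speed limit or range.

## Robot

A 6-joint arm with a two-finger parallel gripper is mounted at the origin on the work surface. World frame = base frame: x ahead of the robot, y to its left, z up, the work surface at z = 0. Lengths are in m, angles in rad, forces in N, time in s.
With the tool pointing down it reaches from about 0.35 to 0.775 m from the base axis. Payload 5.5 kg.
Tool frame: the origin (TCP) lies at the very end of the fingers, on their centre line; the grasp point (between the pads) lies 19 mm behind it; z points along the fingers, y is the direction in which the jaws open and shut (so a half turn about z gives the same grasp; the last joint's range is limited). The gripper opens to 85 mm and grips with 20 to 120 N. Pads are 22 mm wide; open, the fingers measure 114 mm over their backs; the gripper's body (76 mm by 85 mm) begins 54 mm behind the grasp point. The pads swing forward as they close: fully open they stand 13 mm farther back than shut.
Start: joints at [1.207, 0.313, 0.046, 1.304, 0, 1.431], TCP at [0.128, 0.561, 0.231] pointing down, gripper open.
Joint ranges: [-2.76, 2.76], [-0.86, 1.69], [-1.03, 1.26], [-2.2, 2.34], [-1.47, 1.5], [-3.14, 3.14]. Speed limits (rad/s): [2.57, 2.57, 3.14, 3.14, 3.14, 3.14].

## Interface

Orientations are given as a unit quaternion [w, x, y, z].
In Python, from workcell import get_state, vision, workorder, silhouettes, tip_of gives the robot as it stands.
- The arm moves only by the shell command python3 -m inch 'ROWS' [FORCE]. ROWS is JSON, a list of rows, each a list of 7 numbers: the shift along the tool's x, y, z in cm, then the turn, a rotation vector about the tool's x, y, z in degrees, then the finger opening in cm, from 0 to 8.54. In form: [[dx, dy, dz, rx, ry, rz, hand], ...]. A call has 1 to 5 rows; each row shifts and turns the commanded pose from where the row before left it, along the tool's axes as they then stand; what a row does not reach is not made up. A row lasts 1/10 s, in which the tool goes at most 50 mm and 8.59 degrees, less where a joint would pass 70% of its speed; a pose out of reach is approached as far as the arm can. A call with a gripper value outside its range is refused whole. The fingers move at their own pace and stop on an object; FORCE is the grip in N (left out, the last holds). Time passes only in rows, so rows that do not move let the fingers close. It gives the time, the measured TCP pose, the force and the opening at its end, in the units of the state.
- get_state(): the state, without advancing time (a new reading comes with each control period).
- vision.read_camera(name): name is "side" or "top" or "wrist"; returns a dict with "pixels" (384x512x3 uint8, red, green, blue), "depth" (384x512 float32, m along the optical axis (not along the pixel's ray), 0 where there is no reading), "mtx" (3x3 intrinsics, pixels), "T" (4x4, takes a point from camera to world coordinates); the wrist camera has in their place "tool_from_camera" (4x4, takes a point from camera to tool coordinates, whose origin is the TCP and whose axes are the flange's). Camera axes: x right, y up, looking along -z (the intrinsics and any distortion apply to the point x, -y, -z); pixel columns grow to the right and rows downward; lengths in m; the calibration is good to about 2 mm. A picture is of the moment at which its call begins: read the wrist's pose just before it.
- workorder.hand_in(): hands the job in, once; it reports no verdict.
Trained networks look in a picture, given as the dict that the camera call returned (one of the last four; its "shot" number tells which), for a name from the list of things; names that differ only in an ending like _2 or _b are one class to them, and where a whole thing is asked for, a point or a joint stands for the part that bears it (a point fixed in the world has none). Each returns a list of dicts, best first, with "confidence" (0 to 1); they miss things now and then, are a little off and sometimes report something else, mostly with a low value. They report only what shows in the picture. A call takes as long as a camera call. They do not tell look-alikes from the thing itself.
- silhouettes(picture, label): "mask" (384x512 bool, what is visible of it) and "location" ([column, row] in pixels, amid what is visible of it).
- tip_of(picture, label): "location" ([column, row] in pixels: a listed point, or the origin of a listed thing).
The state is a dict: "clock": time; "joint_pos": joint angles; "qvel": joint speeds; "tau": joint torques, N m; "tcp_pos": TCP position; "orientation": TCP orientation; "wrist_force": force on the tool from outside, world axes, zero at the start; "ft_torque": the same for the moment, N m; "finger_gap": finger opening in m.
Only numpy, scipy, OpenCV 4.12 (cv2) and the standard library are available. Lean on these libraries where they do the work, as an engineer would, in place of code of your own. Each camera call takes 0.05 s, during which the arm holds its last target.

## Working session

There is one attempt and no reset: what is moved stays moved. The work goes in short steps, Python scripts to look and compute and a shell command to move; the robot and the scene stay as the last step left them, time stands still between calls to the robot, and variables do not carry over. Pictures are saved under pics/ and viewed, and the job is handed in when it is done.

```bash
ls; mkdir -p pics; cat > h.py <<'E'
import numpy as np, cv2
from workcell import get_state, vision, workorder, silhouettes, tip_of
from scipy.spatial.transform import Rotation as R
def save(p,n): cv2.imwrite('pics/'+n,p['pixels'][:,:,::-1])
def q2R(q): return R.from_quat([q[1],q[2],q[3],q[0]]).as_matrix()
def camT(p,st=None):
    if 'T' in p: return np.array(p['T'])
    T=np.eye(4);T[:3,:3]=q2R(st['orientation']);T[:3,3]=st['tcp_pos']
    return T@np.array(p['tool_from_camera'])
def ray(p,uv,st=None):
    T=camT(p,st);K=np.array(p['mtx'])
    x=(uv[0]-K[0,2])/K[0,0];y=(uv[1]-K[1,2])/K[1,1]
    return T[:3,3],T[:3,:3]@np.array([x,-y,-1.])
def onz(p,uv,z,st=None):
    o,d=ray(p,uv,st);return o+d*(z-o[2])/d[2]
def proj(p,P,st=None):
    T=np.linalg.inv(camT(p,st));c=T[:3,:3]@np.array(P)+T[:3,3];K=np.array(p['mtx'])
    return np.array([K[0,0]*c[0]/-c[2]+K[0,2],K[1,1]*-c[1]/-c[2]+K[1,2]])
def cloud(p,mask,st=None):
    T=camT(p,st);K=np.array(p['mtx']);v,u=np.nonzero(mask&(p['depth']>0));d=p['depth'][v,u]
    c=np.stack([(u-K[0,2])/K[0,0]*d,-(v-K[1,2])/K[1,1]*d,-d],1)
    return c@T[:3,:3].T+T[:3,3]
E
python3 - <<'E'
from h import *
s=get_state();print(s)
for n in ['top','side']:
    p=vision.read_camera(n);save(p,n+'0.png');print(n,[k for k in p],np.round(p['T'],3).tolist())
    for l in ['disc_center','disc_done_center','lifter_grip','lifter_tip']:
        for r in tip_of(p,l): print(n,l,'tip',np.round(r['location'],1),round(r['confidence'],2))
        for r in silhouettes(p,l):
            c=cloud(p,r['mask']);print('   sil',np.round(r['location'],1),round(r['confidence'],2),r['mask'].sum(),np.round(np.median(c,0),3) if len(c) else '', np.round(np.percentile(c,98,axis=0),3) if len(c) else '')
E
```

```text
pics
{'clock': 0.0, 'joint_pos': array([ 1.20740516e+00,  3.13996445e-01,  4.50033350e-02,  1.30360754e+00,
       -5.60941760e-06,  1.43119525e+00]), 'qvel': array([ 0.00095065,  0.00040559, -0.00135211,  0.00022297,  0.00076062,
       -0.0009674 ]), 'tau': array([-5.07742407e-04, -4.80627036e+01,  2.98532599e+01,  1.92751276e-02,
       -3.69056179e-04,  4.68799101e-06]), 'tcp_pos': array([0.12743915, 0.56018438, 0.23042108]), 'orientation': array([-2.21789859e-04,  1.11661645e-01,  9.93745874e-01, -8.74480389e-04]), 'wrist_force': array([-0.43028676,  0.06216348,  0.43624881]), 'ft_torque': array([ 0.02422546, -0.02837993,  0.00896671]), 'finger_gap': 0.08523516494726646}
top ['pixels', 'depth', 'mtx', 'T', 'shot'] [[0.0, 0.982, -0.189, 0.213], [-1.0, 0.001, 0.005, 0.047], [0.005, 0.189, 0.982, 1.087], [0.0, 0.0, 0.0, 1.0]]
top disc_center tip [331.5 137. ] 0.72
   sil [330.8 138. ] 0.56 1062 [ 0.564 -0.158  0.021] [ 0.611 -0.115  0.025]
   sil [272.4 158. ] 0.52 726 [ 0.515 -0.012  0.004] [0.567 0.008 0.059]
top disc_done_center tip [199.8 124.6] 0.73
   sil [200.8 124.8] 0.83 9
[... 1111 characters left out ...]
295.  203.5] 0.63 733 [ 0.472 -0.012  0.023] [0.564 0.07  0.057]
side lifter_grip tip [292.6 202.1] 0.86
side lifter_grip tip [174.9 170.8] 0.86
side lifter_grip tip [327.4 204.2] 0.51
   sil [283.9 296. ] 0.89 1294 [ 0.234 -0.266  0.025] [ 0.299 -0.208  0.057]
   sil [180.8 170.5] 0.82 346 [0.296 0.326 0.045] [0.34  0.378 0.057]
   sil [295.6 202.9] 0.6 706 [ 0.474 -0.013  0.027] [0.564 0.025 0.057]
side lifter_tip tip [327.2 203.4] 0.89
side lifter_tip tip [322.3 312.7] 0.81
   sil [297.9 203.1] 0.62 644 [ 0.467 -0.013  0.035] [0.562 0.015 0.057]
   sil [284.2 299.1] 0.6 1195 [ 0.234 -0.268  0.023] [ 0.3   -0.215  0.057]
   sil [177.7 170.8] 0.58 297 [0.297 0.326 0.045] [0.336 0.342 0.057]
```

```bash
python3 - <<'E'
import cv2
a=cv2.imread('pics/top0.png');b=cv2.imread('pics/side0.png')
cv2.imwrite('pics/t0z.png',cv2.resize(a[80:330,90:430],None,fx=2.2,fy=2.2,interpolation=cv2.INTER_CUBIC))
cv2.imwrite('pics/s0z.png',cv2.resize(b[120:360,120:460],None,fx=2.2,fy=2.2,interpolation=cv2.INTER_CUBIC))
E
```

```text
(no output)
```

View pics/t0z.png

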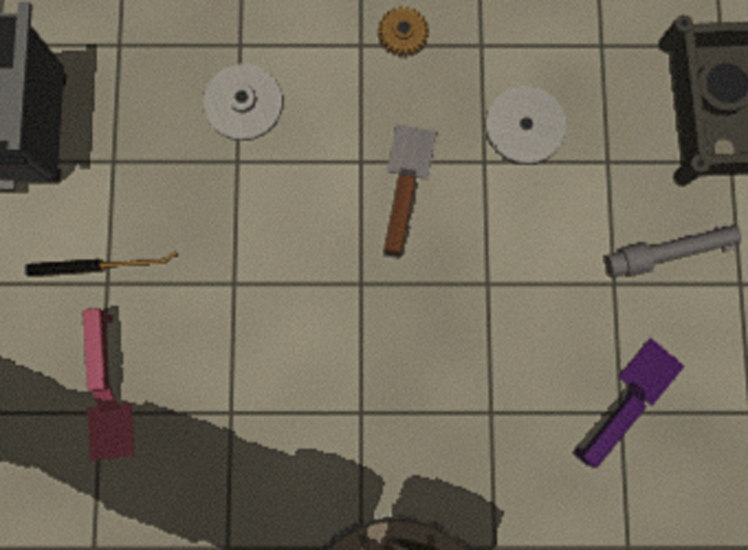

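View pics/s0z.png

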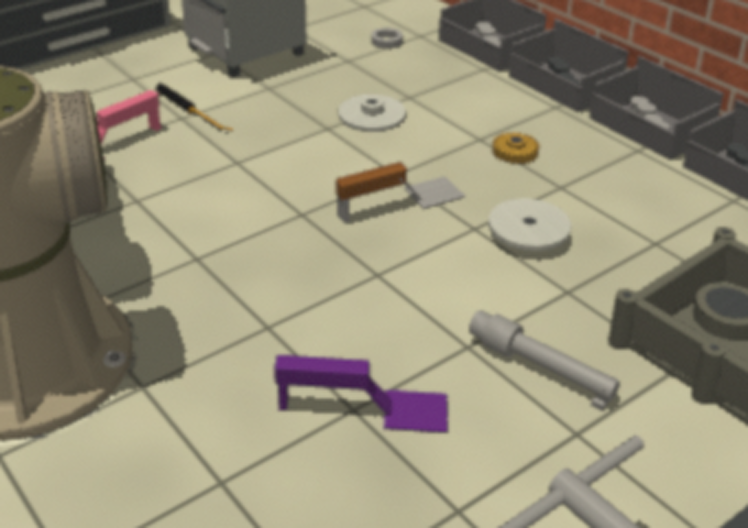

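The real lifter is the brown-handled one in the middle. The boss-down disc is on the right at top-view pixel (331,137), and the boss-up disc is on the left at (200,125). Next I'll check the free space and get precise poses.

```bash
python3 - <<'E'
from h import *
p=vision.read_camera('top')
c=cloud(p,np.ones((384,512),bool))
# height map 2cm
print('heights max mm; rows x 0.44..0.86, cols y 0.1..-0.42')
for x in np.arange(.44,.88,.02):
    print('%.2f'%x,' '.join('%3d'%(1000*np.max(c[(abs(c[:,0]-x)<.01)&(abs(c[:,1]-y)<.01)][:,2],initial=-.001)) for y in np.arange(.1,-.43,-.02)))
s=vision.read_camera('side')
for q,n in((p,'top'),(s,'side')):
  for l in ['disc_center','disc_done_center','lifter_grip','lifter_tip']:
    z=dict(disc_center=.018,disc_done_center=.004,lifter_grip=.044,lifter_tip=0)[l]
    for r in tip_of(q,l): print(n,l,np.round(onz(q,r['location'],z),4),round(r['confidence'],2))
  for l in ['disc_center','lifter_grip']:
    for r in silhouettes(q,l):
      k=cloud(q,r['mask'])
      if l=='disc_center':
        k=k[(k[:,2]>.017)&(k[:,2]<.03)&(abs(k[:,0]-.56)<.07)&(abs(k[:,1]+.16)<.07)]
        if len(k)>100:
          (cc,rr)=cv2.minEnclosingCircle(k[:,:2].astype(np.float32)); print(n,'disc mean',k.mean(0).round(4),'circ',np.round(cc,4),round(rr,4), 'mask-circ', )
      else:
        k=k[(k[:,2]>.049)&(k[:,2]<.062)&(abs(k[:,1])<.1)&(abs(k[:,0]-.5)<.12)]
        if len(k)>30:
          rect=cv2.minAreaRect(k[:,:2].astype(np.float32)); print(n,'handle',k.mean(0).round(4),np.round(rect[0],4),np.round(rect[1],4),rect[2])
          u,S,vt=np.linalg.svd(k[:,:2]-k[:,:2].mean(0)); print('axis',vt[0],np.degrees(np.arctan(vt[0,1]/vt[0,0])))
E
```

```text
heights max mm; rows x 0.44..0.86, cols y 0.1..-0.42
0.44   2   2   3   3   3  58  57   1   6   3   4   3   2   3   3   3   3   3   2   3   2   4  18  25  29  30   4
0.46   3   3   3   4   3  58  57   3   4   4   3   2   3   4   2   3   2   4   4   5   3   3   3   3   3   3   3
0.48   2   3   3   4   5  58  57   3   5   3   3   4   1   4   5   2   3   5   4   4   3   2   3   2   4   3   3
0.50   3   4   2   2   3  59  55   4   3   5   4   4   3   2   4   2   3   4   4   4   4   4  68  66  65  62  63
0.52   2   3   2   2   5  11   8   8   2   4   3  17  24  24  26   3   3   3   4   3   4   3  67  64  64  65  64
0.54   4   3   3   6   4   5   5   6   4   3   6  23  28  23  25  24   2   3   5   6   2   4  62  62  17  17  16
0.56   5   3   3   3   2   4   6   6   3   4   4  25  23  23  27  25   3   3   4   3   5   4  64  65  15  17  14
0.58   6   3   1   2   2   3   4   2   2   2   3  25  23  25  25  25   2   3   4   2   4   5  64  64  36  37  33
0.60   3   4   3   5   3   3   3   5   4   2   3  25  25  28  24  23   3   3   3   3   2   4  65  63  37  37  37
0.62   5   4   3   3   4   5  
[... 1922 characters left out ...]
mask-circ
top handle [ 0.4489 -0.0047  0.0548] [ 0.4499 -0.0051] [0.0195 0.0904] 78.65225982666016
axis [-0.98109305  0.19353665] -11.15925145780431
side disc_center [ 0.5715 -0.1475  0.018 ] 0.65
side disc_done_center [0.5937 0.1798 0.004 ] 0.73
side lifter_grip [ 0.2199 -0.2426  0.044 ] 0.91
side lifter_grip [0.279  0.3218 0.044 ] 0.66
side lifter_grip [ 0.4673 -0.001   0.044 ] 0.59
side lifter_tip [ 0.2864 -0.3261  0.    ] 0.86
side lifter_tip [ 0.5584 -0.0355  0.    ] 0.59
side disc mean [ 0.5625 -0.1614  0.0213] circ [ 0.5653 -0.1598] 0.0506 mask-circ
side handle [ 0.4463 -0.0088  0.0542] [ 0.4475 -0.0073] [0.0246 0.0893] 78.80126953125
axis [-0.97731739  0.21177986] -12.226677132469474
```

Disc centre ≈ (0.566, −0.159). Lifter grip ≈ (0.464, −0.0085) with heading ≈ −11.4°, and the same heading also gives clear tiles beyond the disc. I'll keep that heading throughout.

```bash
cat >> h.py <<'E'
def to(target, st=None):
    st=st or get_state(); Rm=q2R(st['orientation'])
    d=Rm.T@(np.array(target)-st['tcp_pos'])*100
    yaw=np.degrees(np.arctan2(Rm[1,0],Rm[0,0]))
    print('tcp',np.round(st['tcp_pos'],4),'shift cm',np.round(d,2),'yaw_x',round(yaw,2),'zaxis',np.round(Rm[:,2],3),'F',np.round(st['wrist_force'],1),'gap',round(st['finger_gap'],4),'t',st['clock'])
E
python3 -c "
from h import *
to([.4637,-.0085,.15])"
```

```text
tcp [0.1276 0.5607 0.2313] shift cm [-45.4  -48.04   8.13] yaw_x 167.18 zaxis [ 0.  0. -1.] F [-0.2 -0.5 -0.3] gap 0.0853 t 1.6
```

```bash
python3 -m inch '[[-3,-3.2,0,0,0,-1.4,8.5],[-3,-3.2,0,0,0,0,8.5],[-3,-3.2,0,0,0,0,8.5],[-3,-3.2,0,0,0,0,8.5],[-3,-3.2,0,0,0,0,8.5]]' 60
python3 -m inch '[[-3,-3.2,0,0,0,0,8.5],[-3,-3.2,0,0,0,0,8.5],[-3,-3.2,0,0,0,0,8.5],[-3,-3.2,0,0,0,0,8.5],[-3,-3.2,0.5,0,0,0,8.5]]'
python3 -m inch '[[-3,-3.2,1,0,0,0,8.5],[-3,-3.2,1,0,0,0,8.5],[-3,-3.2,1,0,0,0,8.5],[-3,-3.2,1,0,0,0,8.5],[0,0,0,0,0,0,8.5]]'
python3 - <<'E'
from h import *
to([.4637,-.0085,.10])
st=get_state();p=vision.read_camera('wrist');save(p,'w1.png')
for l in ['lifter_grip','lifter_tip']:
    z=.044 if 'grip' in l else 0
    for r in tip_of(p,l): print(l,r['location'],r['confidence'],onz(p,r['location'],z,st).round(4))
c=cloud(p,np.ones((384,512),bool),st)
k=c[(c[:,2]>.05)&(c[:,2]<.062)&(abs(c[:,1])<.06)&(c[:,0]>.38)&(c[:,0]<.54)]
if len(k)>30:
  rect=cv2.minAreaRect(k[:,:2].astype(np.float32));print(len(k),k.mean(0),rect)
  u,S,vt=np.linalg.svd(k[:,:2]-k[:,:2].mean(0),full_matrices=False);print(np.degrees(np.arctan(vt[0,1]/vt[0,0])))
E
```

```text
clock: 2.1
tcp_pos: [0.2426, 0.3722, 0.2315]
orientation: [0.0, 0.099, 0.995, 0.0]
wrist_force: [2.4, -0.4, -0.0]
finger_gap: 0.085
clock: 2.6
tcp_pos: [0.3585, 0.1856, 0.2271]
orientation: [0.001, 0.099, 0.995, 0.001]
wrist_force: [1.6, -0.2, 0.7]
finger_gap: 0.0852
clock: 3.1
tcp_pos: [0.4519, 0.0339, 0.1852]
orientation: [0.0, 0.103, 0.995, -0.001]
wrist_force: [-1.0, 0.5, -1.5]
finger_gap: 0.0852
tcp [0.4519 0.0339 0.1852] shift cm [-2.02 -3.9   8.52] yaw_x 168.22 zaxis [ 0.    -0.001 -1.   ] F [-1.   0.5 -1.5] gap 0.0852 t 3.1
lifter_grip [214.3, 199.6] 0.61 [ 0.4636 -0.0074  0.044 ]
lifter_tip [223.3, 269.3] 0.63 [ 0.5709 -0.0282  0.    ]
1864 [ 0.44687723 -0.00268515  0.05534461] ((0.44941750168800354, -0.003725789487361908), (0.020243024453520775, 0.08979974687099457), 78.69257354736328)
-11.291914028161555
```

View pics/w1.png

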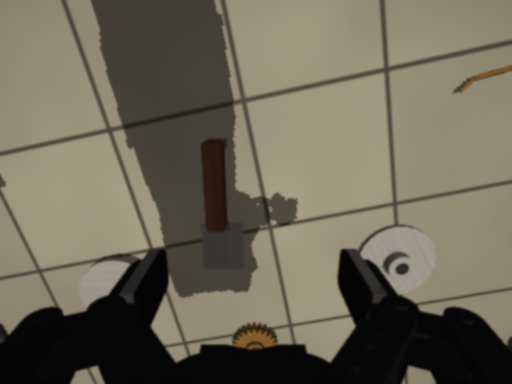

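The wrist view shows the brown handle at about (213,185) with the blade below it at (222,247). That puts the grip point at (0.464, −0.0075), so I'm descending.

```bash
python3 -m inch '[[-1,-1.9,2,0,0,-0.3,8.5],[-1,-1.9,2,0,0,0,8.5],[0,0,2,0,0,0,8.5],[0,0,2,0,0,0,8.5],[0,0,0,0,0,0,8.5]]' 60
python3 - <<'E'
from h import *
to([.4637,-.0075,.025])
st=get_state();p=vision.read_camera('wrist');save(p,'w2.png')
c=cloud(p,np.ones((384,512),bool),st)
k=c[(c[:,2]>.05)&(c[:,2]<.062)&(abs(c[:,1])<.06)&(c[:,0]>.38)&(c[:,0]<.54)]
if len(k)>30:
  rect=cv2.minAreaRect(k[:,:2].astype(np.float32));print(len(k),k.mean(0),rect)
E
```

```text
clock: 3.75
tcp_pos: [0.4594, -0.0016, 0.1045]
orientation: [-0.002, 0.096, 0.995, 0.0]
wrist_force: [-0.3, 0.4, -0.1]
finger_gap: 0.0847
tcp [ 0.4594 -0.0016  0.1045] shift cm [-0.57 -0.5   7.95] yaw_x 169.0 zaxis [-0.004  0.001 -1.   ] F [-0.3  0.4 -0.1] gap 0.0847 t 3.75
3515 [ 0.44603463 -0.00298362  0.05544568] ((0.4494170546531677, -0.0037125200033187866), (0.020002400502562523, 0.08952732384204865), 78.71522521972656)
```

View pics/w2.png

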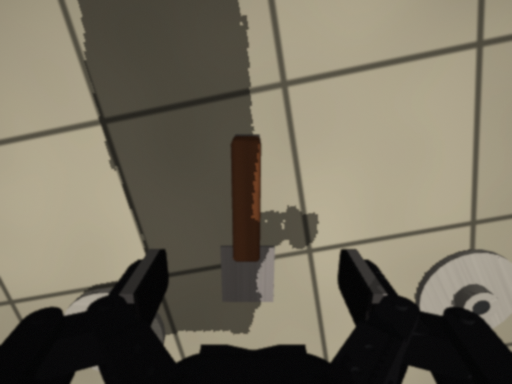

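```bash
python3 -m inch '[[-0.25,-0.2,1.5,0,0,0,8.5],[-0.25,-0.2,1.5,0,0,0,8.5],[0,0,1.5,0,0,0,8.5],[0,0,1.2,0,0,0,8.5],[0,0,0,0,0,0,8.5]]' 60
python3 -m inch '[[0,0,0,0,0,0,8.5]]'
python3 -c "
from h import *
to([.4639,-.007,.025])"
```

```text
clock: 4.3
tcp_pos: [0.4656, -0.0073, 0.0495]
orientation: [-0.0, 0.096, 0.995, 0.0]
wrist_force: [0.4, 0.1, -1.0]
finger_gap: 0.085
clock: 4.4
tcp_pos: [0.4666, -0.0077, 0.0505]
orientation: [0.001, 0.096, 0.995, 0.0]
wrist_force: [0.5, 0.5, 0.6]
finger_gap: 0.0851
tcp [ 0.4666 -0.0077  0.0505] shift cm [0.28 0.01 2.55] yaw_x 168.95 zaxis [ 0.001 -0.    -1.   ] F [0.5 0.5 0.6] gap 0.0851 t 4.4
```

```bash
python3 -m inch '[[0.25,0,1,0,0,0,8.5],[0,0,1,0,0,0,8.5],[0,0,0.5,0,0,0,8.5],[0,0,0,0,0,0,8.5],[0,0,0,0,0,0,5]]' 60
python3 -m inch '[[0,0,0,0,0,0,1.5],[0,0,0,0,0,0,1.5],[0,0,0,0,0,0,1.5],[0,0,0,0,0,0,1.5],[0,0,0,0,0,0,1]]' 90
python3 -c "
from h import *
to([.4639,-.007,.025])"
```

```text
clock: 4.9
tcp_pos: [0.4633, -0.0077, 0.0241]
orientation: [-0.0, 0.097, 0.995, 0.0]
wrist_force: [-0.7, -0.4, 0.0]
finger_gap: 0.0727
clock: 5.4
tcp_pos: [0.4638, -0.0078, 0.0247]
orientation: [0.0, 0.097, 0.995, 0.0]
wrist_force: [-0.5, 0.6, 2.4]
finger_gap: 0.0186
tcp [ 0.4638 -0.0078  0.0247] shift cm [ 0.01  0.08 -0.03] yaw_x 168.88 zaxis [ 0.001 -0.    -1.   ] F [-0.5  0.6  2.4] gap 0.0186 t 5.4
```

```bash
python3 -m inch '[[0,0,-1,0,0,0,1],[0,0,-1.5,0,0,0,1],[0,0,-1.5,0,0,0,1],[1,-2,0,0,0,0,1],[1,-3,0,0,0,0,1]]' 90
python3 -m inch '[[1,-3,0,0,0,0,1],[0.5,-3,0,0,0,0,1],[0,-1.8,0,0,0,0,1],[0,0,0,0,0,0,1],[0,0,0,0,0,0,1]]'
python3 - <<'E'
from h import *
to([.4044,-.127,.028])
for n in ['top','side','wrist']:
    st=get_state();p=vision.read_camera(n);save(p,n+'3.png')
    for r in tip_of(p,'lifter_tip')+tip_of(p,'lifter_grip'): print(n,r['location'],r['confidence'],onz(p,r['location'],.04,st).round(4))
    for r in silhouettes(p,'disc_center'):
      k=cloud(p,r['mask'],st);k=k[(k[:,2]>.017)&(k[:,2]<.03)&(abs(k[:,0]-.56)<.07)&(abs(k[:,1]+.16)<.07)]
      if len(k)>100: print(n,'disc',np.round(cv2.minEnclosingCircle(k[:,:2].astype(np.float32))[0],4),cv2.minEnclosingCircle(k[:,:2].astype(np.float32))[1])
a=cv2.imread('pics/top3.png');b=cv2.imread('pics/side3.png')
x=cv2.resize(a[100:220,230:390],(400,300));y=cv2.resize(b[150:270,260:420],(400,300))
cv2.imwrite('pics/c3.png',np.hstack([x,y]))
E
```

```text
clock: 5.9
tcp_pos: [0.4347, -0.0527, 0.0652]
orientation: [0.001, 0.095, 0.995, 0.0]
wrist_force: [0.2, -0.4, -1.2]
finger_gap: 0.019
clock: 6.4
tcp_pos: [0.4044, -0.1266, 0.0645]
orientation: [0.0, 0.098, 0.995, 0.0]
wrist_force: [0.1, -0.0, -1.3]
finger_gap: 0.019
tcp [ 0.4044 -0.1266  0.0645] shift cm [-0.01 -0.05  3.65] yaw_x 168.81 zaxis [ 0.     0.001 -1.   ] F [ 0.1 -0.  -1.3] gap 0.019 t 6.4
top [327.6, 155.7] 0.38 [ 0.508  -0.1499  0.04  ]
top [131.4, 243.8] 0.87 [0.284  0.3378 0.04  ]
top disc [ 0.5676 -0.1557] 0.0487203374505043
side [343.8, 220.7] 0.88 [ 0.5102 -0.1532  0.04  ]
side [144.0, 194.7] 0.85 [0.1557 0.2658 0.04  ]
side [322.5, 309.5] 0.8 [ 0.2647 -0.3482  0.04  ]
side [175.9, 169.2] 0.77 [0.2924 0.3426 0.04  ]
side [268.5, 287.6] 0.65 [ 0.2153 -0.2343  0.04  ]
side disc [ 0.5648 -0.1575] 0.05216720327734947
wrist [253.1, 273.0] 0.79 [ 0.4329 -0.1304  0.04  ]
```

View pics/c3.png

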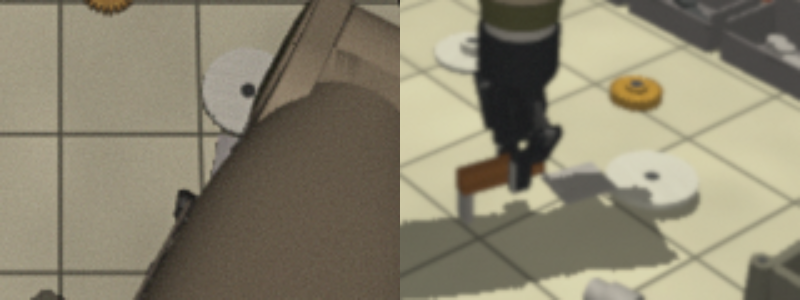

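View pics/wrist3.png

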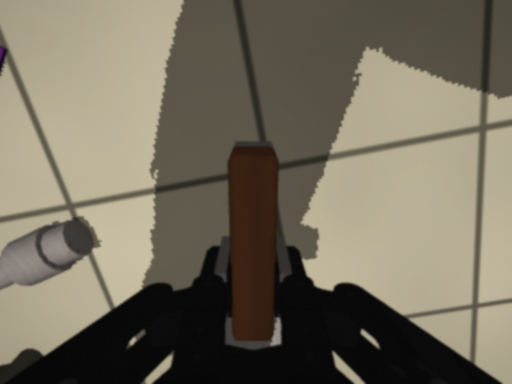

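The side view (right half) shows the lifter held level, with its tip at about (600,172) in the crop, just short of the disc rim. I'm lowering it and sliding it under.

```bash
python3 -m inch '[[0,0,1.5,0,0,0,1],[0,0,1.5,0,0,0,1],[0,0,0.7,0,0,0,1],[0,0,0,0,0,0,1],[0,0,0,0,0,0,1]]' 90
python3 - <<'E'
from h import *
to([.4417,-.134,.027])
p=vision.read_camera('side');save(p,'side4.png')
cv2.imwrite('pics/c4.png',cv2.resize(p['pixels'][150:270,260:420,::-1],(800,600),interpolation=cv2.INTER_CUBIC))
E
```

```text
clock: 7.5
tcp_pos: [0.4046, -0.1266, 0.0275]
orientation: [-0.0, 0.097, 0.995, 0.0]
wrist_force: [-0.3, -0.2, -2.1]
finger_gap: 0.0185
tcp [ 0.4046 -0.1266  0.0275] shift cm [-3.78 -0.01  0.05] yaw_x 168.88 zaxis [-0.  0. -1.] F [-0.3 -0.2 -2.1] gap 0.0185 t 7.5
```

View pics/c4.png

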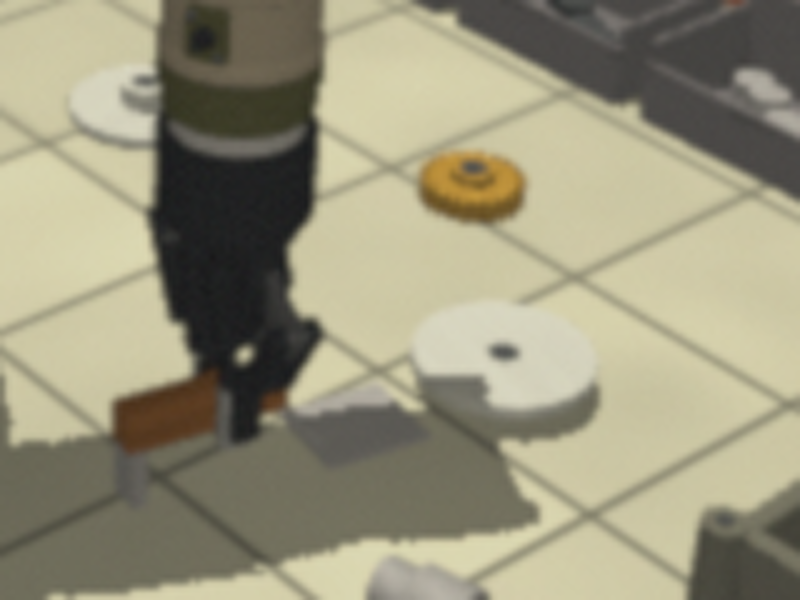

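```bash
python3 -m inch '[[-0.9,0,0,0,0,0,1],[-0.9,0,0,0,0,0,1],[-0.9,0,0,0,0,0,1],[-0.8,0,0,0,0,0,1],[0,0,0,0,0,0,1]]'
python3 - <<'E'
from h import *
to([.4417,-.134,.027])
p=vision.read_camera('side');save(p,'side5.png')
for r in tip_of(p,'disc_center'): print(onz(p,r['location'],.018),r['confidence'])
for r in silhouettes(p,'disc_center'):
      k=cloud(p,r['mask']);k=k[(k[:,2]>.017)&(k[:,2]<.03)&(abs(k[:,0]-.56)<.07)&(abs(k[:,1]+.16)<.07)]
      if len(k)>100: print('disc',np.round(cv2.minEnclosingCircle(k[:,:2].astype(np.float32))[0],4),cv2.minEnclosingCircle(k[:,:2].astype(np.float32))[1])
cv2.imwrite('pics/c5.png',cv2.resize(p['pixels'][150:270,260:420,::-1],(800,600),interpolation=cv2.INTER_CUBIC))
E
```

```text
clock: 8.05
tcp_pos: [0.4407, -0.134, 0.0275]
orientation: [0.001, 0.097, 0.995, -0.0]
wrist_force: [-0.0, 0.3, -1.9]
finger_gap: 0.0189
tcp [ 0.4407 -0.134   0.0275] shift cm [-0.1   0.02  0.05] yaw_x 168.9 zaxis [ 0.002 -0.001 -1.   ] F [-0.   0.3 -1.9] gap 0.0189 t 8.05
[ 0.56785419 -0.15327176  0.018     ] 0.91
disc [ 0.5634 -0.159 ] 0.04946064203977585
```

View pics/c5.png

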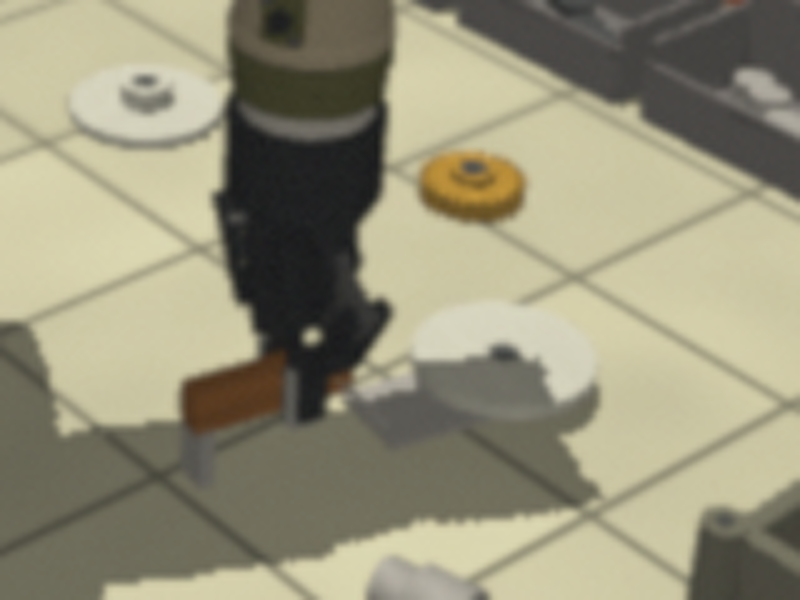

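The blade is under the near rim, with the disc undisturbed at (0.564, −0.159). Now I'll follow the tilting arc in steps.

```bash
python3 -m inch '[[0,0,-0.8,0,0,0,1],[-0.2,0,-0.5,0,0,0,1],[-0.3,0,-0.5,0,0,0,1],[-0.4,0,-0.5,0,0,0,1],[0,0,0,0,0,0,1]]' 100
cat > look.py <<'E'
from h import *
import sys
n=sys.argv[1]
to([.4407,-.134,.0275])
p=vision.read_camera('side')
for r in silhouettes(p,'disc_center'):
    k=cloud(p,r['mask']);k=k[(k[:,2]>.008)&(k[:,0]>.5)&(k[:,1]<-.08)]
    if len(k)<60: continue
    # ransac plane
    rng=np.random.default_rng(0);best=None
    for _ in range(300):
        a=k[rng.choice(len(k),3,False)];v=np.cross(a[1]-a[0],a[2]-a[0]);L=np.linalg.norm(v)
        if L<1e-5: continue
        v/=L;i=abs((k-a[0])@v)<.003
        if best is None or i.sum()>best.sum(): best=i
    q=k[best];v=np.linalg.svd(q-q.mean(0),full_matrices=False)[2][2]
    v=v if v[2]>0 else -v
    print('disc mask',r['mask'].sum(),'conf',round(r['confidence'],2),'med',np.median(k,0).round(3),'tilt',np.degrees(np.arccos(v[2])).round(1),'n',v.round(2),'x',np.percentile(q,[2,98],axis=0).round(3).tolist())
cv2.imwrite('pics/%s.png'%n,cv2.resize(p['pixels'][140:260,280:440,::-1],(800,600),interpolation=cv2.INTER_CUBIC))
E
python3 look.py d1
```

```text
clock: 8.7
tcp_pos: [0.449, -0.1356, 0.0513]
orientation: [0.001, 0.097, 0.995, -0.0]
wrist_force: [0.8, 0.7, -3.0]
finger_gap: 0.0186
tcp [ 0.449  -0.1356  0.0513] shift cm [ 0.85 -0.    2.37] yaw_x 168.88 zaxis [ 0.002 -0.001 -1.   ] F [ 0.8  0.7 -3. ] gap 0.0186 t 8.7
disc mask 419 conf 0.67 med [ 0.567 -0.169  0.029] tilt 23.4 n [ 0.39 -0.09  0.92] x [[0.533, -0.207, 0.01], [0.612, -0.121, 0.044]]
```

View pics/d1.png

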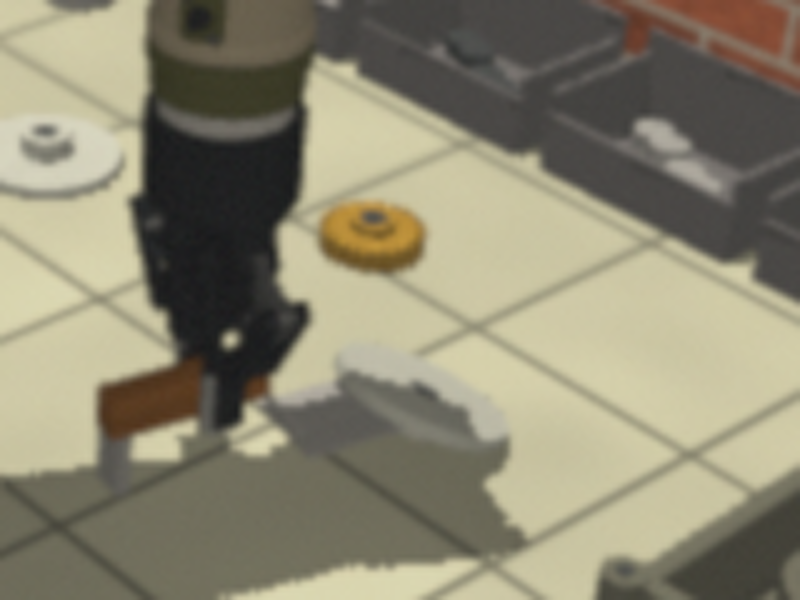

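The disc is tilted 23°, exactly as planned. Continuing to about 45°.

```bash
python3 -m inch '[[-0.4,0,-0.7,0,0,0,1],[-0.45,0,-0.7,0,0,0,1],[-0.6,0,-0.75,0,0,0,1],[0,0,0,0,0,0,1],[0,0,0,0,0,0,1]]'
python3 look.py d2
```

```text
clock: 9.3
tcp_pos: [0.4624, -0.1381, 0.0721]
orientation: [0.0, 0.097, 0.995, -0.0]
wrist_force: [-0.8, -0.0, -1.5]
finger_gap: 0.0188
tcp [ 0.4624 -0.1381  0.0721] shift cm [ 2.21 -0.02  4.46] yaw_x 168.88 zaxis [ 0.001 -0.    -1.   ] F [-0.8 -0.  -1.5] gap 0.0188 t 9.3
disc mask 202 conf 0.77 med [ 0.564 -0.178  0.051] tilt 41.0 n [ 0.63 -0.17  0.75] x [[0.549, -0.21, 0.015], [0.615, -0.132, 0.072]]
```

View pics/d2.png

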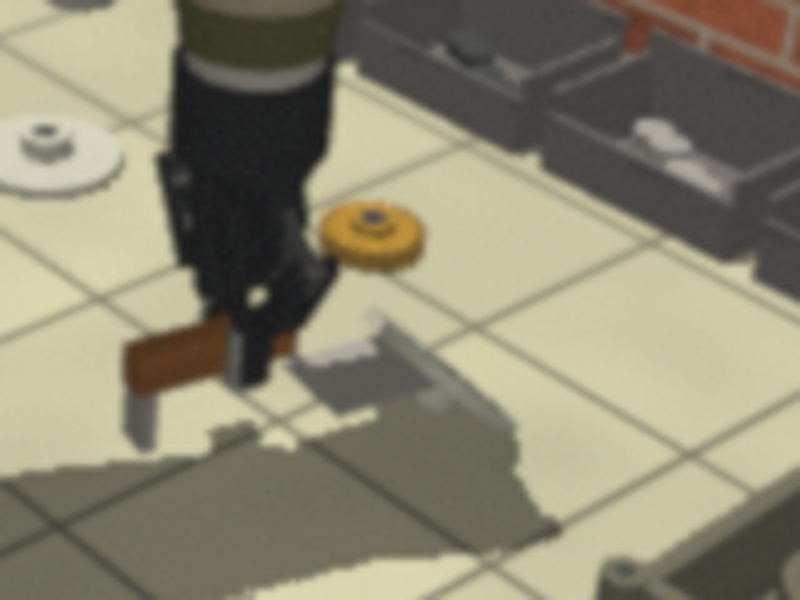

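```bash
python3 -m inch '[[-0.8,0,-0.75,0,0,0,1],[-0.85,0,-0.6,0,0,0,1],[-0.85,0,-0.5,0,0,0,1],[0,0,0,0,0,0,1],[0,0,0,0,0,0,1]]'
python3 look.py d3
```

```text
clock: 9.9
tcp_pos: [0.487, -0.1429, 0.0905]
orientation: [0.0, 0.097, 0.995, -0.0]
wrist_force: [-1.3, 0.8, -2.0]
finger_gap: 0.0184
tcp [ 0.487  -0.1429  0.0905] shift cm [ 4.72 -0.02  6.3 ] yaw_x 168.89 zaxis [ 0.001 -0.    -1.   ] F [-1.3  0.8 -2. ] gap 0.0184 t 9.9
disc mask 291 conf 0.74 med [ 0.589 -0.184  0.054] tilt 69.0 n [ 0.92 -0.17  0.36] x [[0.58, -0.212, 0.01], [0.612, -0.141, 0.088]]
```

View pics/d3.png

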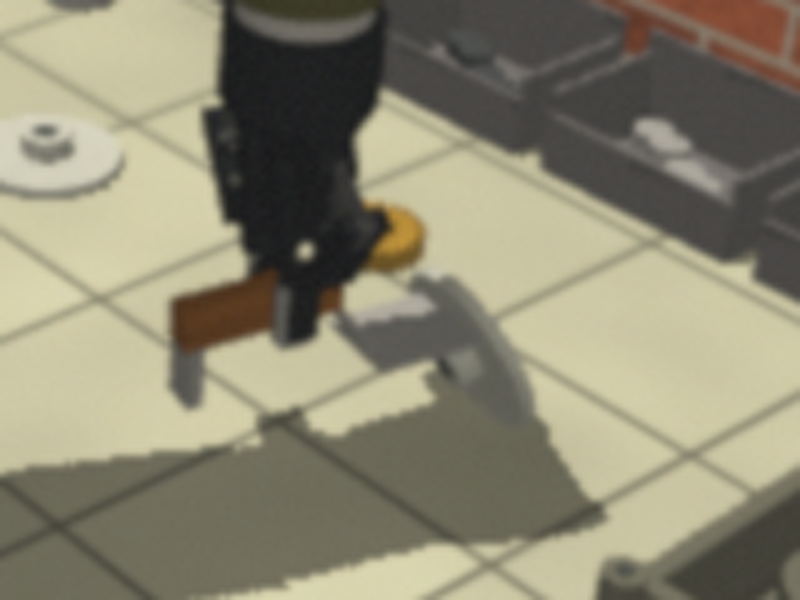

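```bash
python3 -m inch '[[-0.7,0,-0.35,0,0,0,1],[-0.7,0,-0.2,0,0,0,1],[-0.7,0,-0.1,0,0,0,1],[-0.4,0,0,0,0,0,1],[0,0,0,0,0,0,1]]'
python3 look.py d4
```

```text
clock: 10.5
tcp_pos: [0.512, -0.1478, 0.0968]
orientation: [0.0, 0.097, 0.995, -0.0]
wrist_force: [-0.6, 0.5, -0.7]
finger_gap: 0.0182
tcp [ 0.512  -0.1478  0.0968] shift cm [ 7.26 -0.02  6.93] yaw_x 168.89 zaxis [ 0.001 -0.    -1.   ] F [-0.6  0.5 -0.7] gap 0.0182 t 10.5
disc mask 540 conf 0.9 med [ 0.614 -0.185  0.056] tilt 89.5 n [-0.98  0.19  0.01] x [[0.608, -0.216, 0.01], [0.626, -0.135, 0.095]]
```

View pics/d4.png

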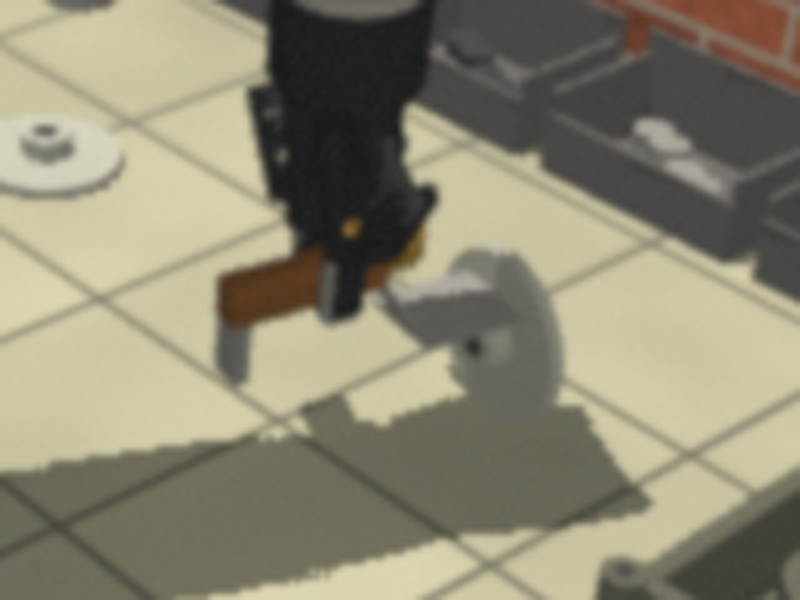

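It's standing vertical at 89.5°, so I'll nudge it over.

```bash
python3 -m inch '[[-0.5,0,0,0,0,0,1],[-0.5,0,0,0,0,0,1],[-0.5,0,0,0,0,0,1],[-0.3,0,0,0,0,0,1],[0,0,0,0,0,0,1]]'
python3 look.py d5
```

```text
clock: 11.1
tcp_pos: [0.5292, -0.1512, 0.0968]
orientation: [0.0, 0.097, 0.995, -0.0]
wrist_force: [-0.7, 0.2, -1.5]
finger_gap: 0.0187
tcp [ 0.5292 -0.1512  0.0968] shift cm [ 9.02 -0.02  6.92] yaw_x 168.88 zaxis [ 0. -0. -1.] F [-0.7  0.2 -1.5] gap 0.0187 t 11.1
disc mask 802 conf 0.79 med [ 0.653 -0.188  0.037] tilt 33.5 n [-0.54  0.1   0.83] x [[0.624, -0.224, 0.01], [0.695, -0.143, 0.057]]
```

View pics/d5.png

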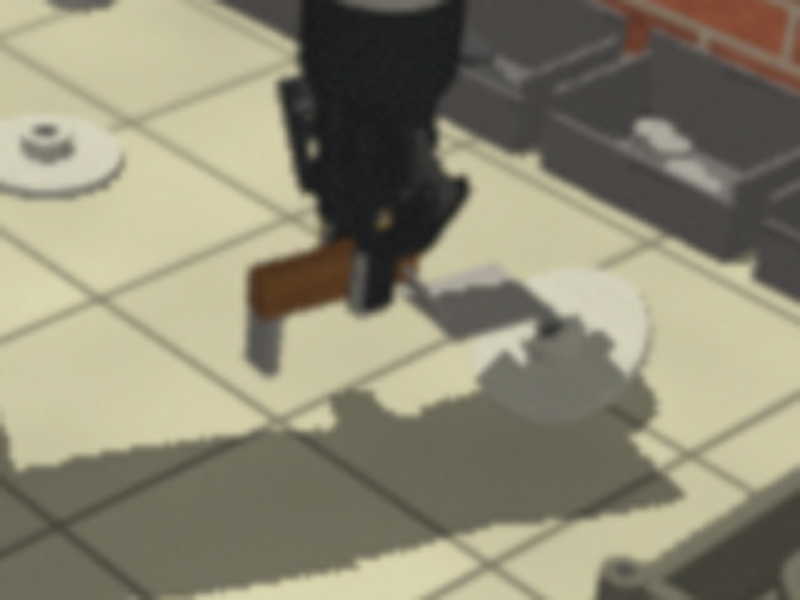

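The disc has gone past vertical and is falling, boss up. I'm retreating with the lifter.

```bash
python3 -m inch '[[0,0,-0.5,0,0,0,1],[1,0,-0.5,0,0,0,1],[2,0,0,0,0,0,1],[3,0,0,0,0,0,1],[3,0,0,0,0,0,1]]'
python3 -m inch '[[1,0,2,0,0,0,1],[0,0,2,0,0,0,1],[0,0,2,0,0,0,1],[0,0,0.8,0,0,0,1],[0,0,0,0,0,0,1]]'
python3 look.py d6
```

```text
clock: 11.7
tcp_pos: [0.4389, -0.1333, 0.1072]
orientation: [0.0, 0.097, 0.995, -0.0]
wrist_force: [-0.8, -0.1, -1.7]
finger_gap: 0.0184
clock: 12.2
tcp_pos: [0.4293, -0.1312, 0.0383]
orientation: [-0.001, 0.097, 0.995, 0.0]
wrist_force: [0.8, 0.1, -1.2]
finger_gap: 0.0185
tcp [ 0.4293 -0.1312  0.0383] shift cm [-1.18 -0.06  1.08] yaw_x 168.87 zaxis [-0.002  0.001 -1.   ] F [ 0.8  0.1 -1.2] gap 0.0185 t 12.2
disc mask 640 conf 0.75 med [ 0.669 -0.188  0.01 ] tilt 0.2 n [0. 0. 1.] x [[0.631, -0.227, 0.008], [0.716, -0.143, 0.012]]
disc mask 691 conf 0.72 med [ 0.516 -0.149  0.016] tilt 1.3 n [ 0.02 -0.01  1.  ] x [[0.5, -0.175, 0.013], [0.533, -0.125, 0.018]]
```

View pics/d6.png

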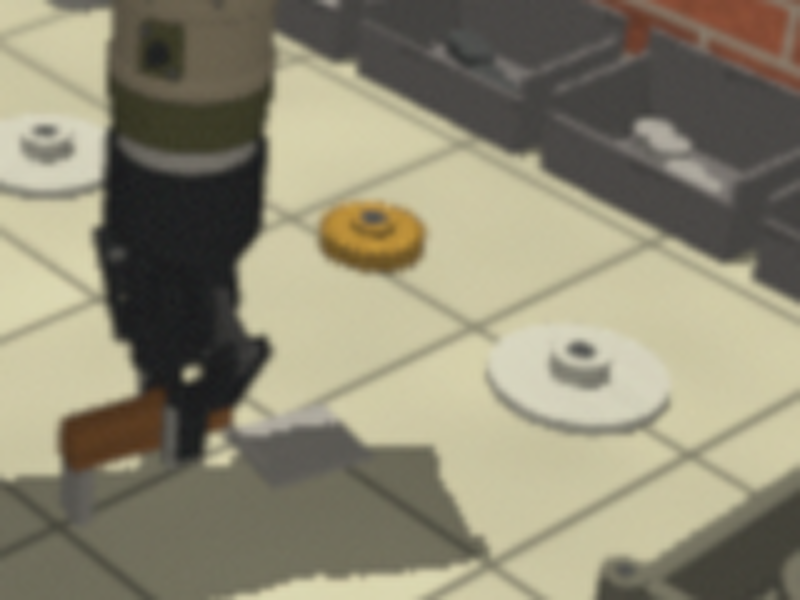

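The disc lies flat and boss up at about (580,375) in the crop, well clear of the lifter. I'm lowering it the last 13 mm.

```bash
python3 -m inch '[[0,0,0.5,0,0,0,1],[0,0,0.4,0,0,0,1],[0,0,0.3,0,0,0,1],[0,0,0.1,0,0,0,1],[0,0,0,0,0,0,1]]'
python3 -m inch '[[0,0,0,0,0,0,1]]'; python3 -c "
from h import *
to([.4293,-.1312,.0247])"
```

```text
clock: 12.8
tcp_pos: [0.4304, -0.1316, 0.0256]
orientation: [-0.0, 0.097, 0.995, 0.0]
wrist_force: [-0.1, -0.7, -1.3]
finger_gap: 0.0186
clock: 12.9
tcp_pos: [0.4305, -0.1317, 0.0258]
orientation: [-0.0, 0.097, 0.995, 0.0]
wrist_force: [-0.5, -0.1, -1.5]
finger_gap: 0.019
tcp [ 0.4305 -0.1317  0.0258] shift cm [0.13 0.02 0.11] yaw_x 168.88 zaxis [-0.  0. -1.] F [-0.5 -0.1 -1.5] gap 0.019 t 12.9
```

```bash
python3 -m inch '[[0,0,0.1,0,0,0,1],[0,0,0,0,0,0,1],[0,0,0,0,0,0,2.5],[0,0,0,0,0,0,4],[0,0,0,0,0,0,8.5]]' 
python3 -m inch '[[0,0,0,0,0,0,8.5],[0,0,0,0,0,0,8.5],[0,0,0,0,0,0,8.5],[0,0,0,0,0,0,8.5],[0,0,0,0,0,0,8.5]]'
python3 -m inch '[[0,0,-2,0,0,0,8.5],[0,0,-3,0,0,0,8.5],[0,0,-4,0,0,0,8.5],[0,0,-4,0,0,0,8.5],[0,0,0,0,0,0,8.5]]'
python3 look.py d7; python3 - <<'E'
from h import *
p=vision.read_camera('top');c=cloud(p,np.ones((384,512),bool));save(p,'top7.png')
for r in silhouettes(p,'disc_done_center'): print('done',np.round(np.median(cloud(p,r['mask']),0),3),r['confidence'])
p=vision.read_camera('side');c=cloud(p,np.ones((384,512),bool))
k=c[(c[:,2]>.046)&(c[:,2]<.065)&(abs(c[:,1]+.13)<.04)&(c[:,0]>.33)&(c[:,0]<.48)]
print(len(k),k.mean(0).round(4)); A=np.c_[k[:,:2],np.ones(len(k))];print('handle slope',np.linalg.lstsq(A,k[:,2],rcond=None)[0])
E
```

```text
clock: 13.4
tcp_pos: [0.4307, -0.1318, 0.025]
orientation: [0.0, 0.097, 0.995, -0.0]
wrist_force: [0.1, -0.2, -0.1]
finger_gap: 0.0533
clock: 13.9
tcp_pos: [0.4306, -0.1317, 0.0248]
orientation: [0.0, 0.097, 0.995, 0.0]
wrist_force: [-0.8, 0.4, 0.0]
finger_gap: 0.085
clock: 14.4
tcp_pos: [0.4338, -0.1333, 0.16]
orientation: [0.004, 0.097, 0.995, -0.002]
wrist_force: [-0.2, 0.2, -0.2]
finger_gap: 0.0849
tcp [ 0.4338 -0.1333  0.16  ] shift cm [-0.57  0.1  13.25] yaw_x 168.88 zaxis [ 0.009 -0.004 -1.   ] F [-0.2  0.2 -0.2] gap 0.0849 t 14.4
disc mask 642 conf 0.68 med [ 0.669 -0.186  0.01 ] tilt 0.1 n [-0.  0.  1.] x [[0.629, -0.227, 0.008], [0.718, -0.139, 0.012]]
done [0.594 0.182 0.007] 0.66
263 [ 0.4119 -0.1331  0.0536]
handle slope [0.04444036 0.20905978 0.06314914]
```

View pics/d7.png

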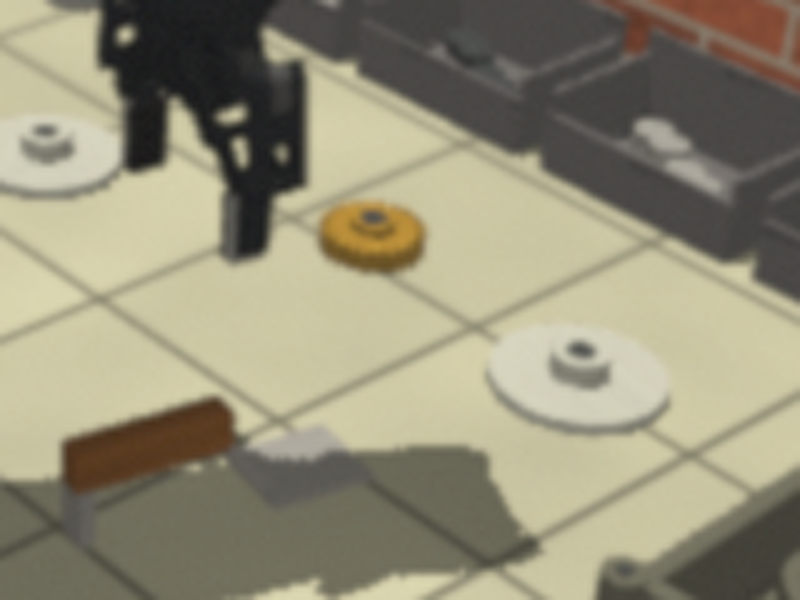

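The lifter is released and stands level on the tiles: handle at about (150,445), blade at (305,465). The disc is flat and boss up at (580,375). Handing in.

```bash
python3 -m inch '[[0,0,0,0,0,0,8.5],[0,0,0,0,0,0,8.5],[0,0,0,0,0,0,8.5]]'; python3 -c "
from h import *
print(workorder.hand_in(), get_state()['clock'])"
```

```text
clock: 14.95
tcp_pos: [0.4302, -0.1315, 0.1541]
orientation: [-0.001, 0.097, 0.995, 0.0]
wrist_force: [-0.8, 0.1, 0.3]
finger_gap: 0.0849
the job is handed in; nothing more can be done
the job is handed in; nothing more can be done
```

The disc that lay boss down now lies flat with its boss up, and I handed the job in at about 15 s of the 45 s. The hand-in gives no verdict.

I gripped the brown-handled lifter and slid its blade about 25 mm under the near rim. I then followed the disc's tilting arc: measured tilt 23°, 41°, 69°, 89.5°, then it fell over. Then I backed off and set the lifter down. At 41° and 69° the pictures showed the blade on the disc; I had no direct contact-force reading.

Last checks before hand-in:
- **Turned disc:** flat within 0.1°, near (0.67, −0.19).
- **Other disc:** near (0.594, 0.182), against (0.597, 0.180) at the start, so unmoved within the noise of the measurement.
- **Lifter:** released and standing on its blade and heel, with its tip over 80 mm from the turned disc and farther from the other.
- **Check that disagreed:** a plane fit to the handle gave about 0.2 slope across the handle and 0.04 along x. I put the 0.2 down to side-face points in the depth data, because the picture shows the lifter level.

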